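# Line up an axle beam on a model chassis with a straightedge

## Task

Pull the straightedge out from under the blue riser by its free end, put it down on the bench, take it again by its red handle and lay it flat on the plywood board, flush against the open long edge of the clamped brass casting and about centred on it. Then set the loose brass axle beam upright on the board, flush along the other long side of the straightedge and about halfway along it, and leave both there. Leave the jar, the foil cup, the brass model, the screwdriver and the steel bracket where they are.

Things in the scene. Friction and masses are not known exactly. Their poses are not given: they have to be found in the camera images.
- straightedge: Aluminium straightedge 170 long, 36 wide, 8 thick; both long sides alike; red handle block on its middle 36 long (along the bar), 16 wide, top 34 above the underside; 0.22 kg. Origin: centre of the underside, x along the length, z up. It starts flat on the bench under the riser, handle covered, 55 to 70 of its length sticking out of the riser's open front.
- riser: Fixed blue steel riser (low bench shelf) 150 wide, 150 deep, top 49 above the bench, clear height 45, side walls 4 thick, open front and back; a foil tray 26 tall stands on it, 60 behind the front edge. Origin: on the bench under the middle of its front edge; x points into the riser, so the straightedge comes out along -x.
- board: Fixed plywood board 180 deep (x), 240 wide (y), 12 thick. On it a brass casting, 46 deep, 190 wide along y, top 16 (bosses 20) above the board's top, held at its far side by two strap clamps reaching 38 above the board's top. Origin: centre of the underside; x points from the free front strip towards the casting.
- casting_edge (a point): Middle of the foot of the casting's open long edge (the upright face 190 long, 16 tall, over the free strip of board), at the board's top, 12 above the bench. y runs along the edge, x points into the casting, z up; the free strip of board reaches 105 from the edge, towards -x.
- beam: Loose brass axle beam: bar 90 long, 16 wide, 12 thick, with an upright lug on its middle, 24 long (along the bar), 12 wide, top 34 above the underside. About 0.16 kg. Origin: centre of the underside; x along the length, z up. It stands on the bench, lug up.
- jar: Small closed glass jar, diameter 60, 66 tall; leave alone. Origin: centre of the underside.
- cup: Round foil cup of small castings, diameter 64, 34 tall; leave alone. Origin: centre of the underside.
- model: Finished brass model of a harvester, about 130 long, 66 wide, 65 tall; leave alone. Origin: centre of the underside.
- screwdriver: Screwdriver lying at the right of the bench, along its x; leave alone.
- bracket: Small steel U-bracket, 50 long, 14 wide, 22 tall; leave alone. Origin: centre of the underside.
Not all that is in view belongs to the job. Several things have the shape of the straightedge; the one meant has the colours described above.

How it is judged:
On the way, in this order (a step that is already met when the one before it is completed fails the run):
1. the straightedge has been pulled out until its handle is clear of the riser, and put down flat on the bench and let go (x of straightedge in the frame of riser below -0.02 m and height (world z) of straightedge below 0.006 m and angle between straightedge's own z axis and vertical below 0.05 rad and linear speed of straightedge below 0.01 m/s and contact force between the fingers and straightedge below 0.2 N), for 0.1 s.
2. the straightedge lies on the board flush against the casting's open edge (x of straightedge in the frame of casting_edge between -0.0205 and -0.016 m and y of straightedge in the frame of casting_edge between -0.035 and 0.035 m and z of straightedge in the frame of casting_edge between -0.002 and 0.003 m and angle between the x axis of straightedge and the y axis of casting_edge, either way round below 0.02 rad and angle between straightedge's own z axis and vertical below 0.04 rad), for 0.2 s.
3. the beam lies flush along the straightedge's other side (all of step 2 and x of beam in the frame of casting_edge between -0.0485 and -0.0415 m and y of beam in the frame of casting_edge between -0.06 and 0.06 m and x of beam in the frame of straightedge between -0.045 and 0.045 m and z of beam in the frame of casting_edge between -0.002 and 0.003 m and angle between the x axis of beam and the x axis of straightedge, either way round below 0.03 rad and angle between beam's own z axis and vertical below 0.05 rad), for 0.2 s.
At the end, for the whole second after the job is handed in: The straightedge lies flat on the board, flush with the casting's open edge (gap 2 mm, 0.02 rad) and centred on it within 35 mm; the beam stands lug up, flush along its other side (both gaps together 4 mm, 0.03 rad), centred on it within 45 mm and on the casting within 60 mm; both at rest (all of step 3 and linear speed of each of straightedge, beam below 0.01 m/s); the robot touches nothing.
It fails at once if the glass jar is shifted by more than 30 mm or knocked over (distance of jar from where it was at the start of the episode above 0.03 m or angle between jar's own z axis and vertical above 0.5 rad).
It fails at once if the foil cup is shifted by more than 30 mm or knocked over (distance of cup from where it was at the start of the episode above 0.03 m or angle between cup's own z axis and vertical above 0.5 rad).
It fails at once if the brass model is shifted by more than 30 mm or knocked over (distance of model from where it was at the start of the episode above 0.03 m or angle between model's own z axis and vertical above 0.5 rad).
It fails at once if the screwdriver is shifted by more than 30 mm (distance of screwdriver from where it was at the start of the episode above 0.03 m).
It fails at once if the steel bracket is shifted by more than 30 mm or knocked over (distance of bracket from where it was at the start of the episode above 0.03 m or angle between bracket's own z axis and vertical above 0.5 rad).
It also fails if it takes over 72 s, if anything falls off the work surface, if the arm or the gripper's body presses on something with over 40 N, if the wrist force passes 120 N, or if a joint passes its speed limit or range.

## Robot

A 6-joint arm with a two-finger parallel gripper is mounted at the origin on the work surface. World frame = base frame: x ahead of the robot, y to its left, z up, the work surface at z = 0. Lengths are in m, angles in rad, forces in N, time in s.
With the tool pointing down it reaches from about 0.375 to 0.975 m from the base axis. Payload 3.8 kg.
Tool frame: the origin (TCP) lies at the very end of the fingers, on their centre line; the grasp point (between the pads) lies 19 mm behind it; z points along the fingers, y is the line along which they close (so a half turn about z gives the same grasp; the last joint's range is limited). The gripper opens to 85 mm and grips with 20 to 120 N. Pads are 22 mm wide; open, the fingers measure 114 mm over their backs; the gripper's body (76 mm by 85 mm) begins 54 mm behind the grasp point. The pads swing forward as they close: fully open they stand 13 mm farther back than shut.
Start: joints at [-1.222, 0.264, 1.604, -0, 1.274, -0.037], TCP at [0.254, -0.625, 0.231] pointing down, gripper open.
Joint ranges: [-2.63, 2.63], [-0.94, 2.18], [0.31, 2.57], [-1.31, 4.45], [0, 2.66], [-2.55, 2.55]. Speed limits (rad/s): [2.57, 2.57, 3.14, 3.14, 3.14, 3.14].

## Interface

Orientations are given as a rotation vector (axis times angle).
In Python, from workcell import bot, vision gives the robot as it stands. The module is installed in compiled form; this text tells all that it offers.
- The arm moves only by the tool play_rows, never from a script. Its argument "moves" is a list that holds one entry, the list of rows, each a list of 7 numbers: the turn, a rotation vector about the tool's x, y, z as a fraction of full scale, then the shift along the tool's x, y, z as a fraction of full scale, then the finger opening in mm, from 0 to 85.4. In form: [[[ax, ay, az, x, y, z, jaw], ...]]. A call has 1 to 5 rows; each row shifts and turns the commanded pose from where the row before left it, along the tool's axes as they then stand; what a row does not reach is not made up. Full scale, the value 1, is 0.1 m for a shift and 0.5 rad for a turn. A row lasts 1/12 s, in which the tool goes at most 41.7 mm and 7.16 degrees, less where a joint would pass 70% of its speed; a pose out of reach is approached as far as the arm can. A call with a number of a shift or a turn outside -1 to 1 is refused whole. A call with a gripper value outside its range is refused whole. The fingers move at their own pace and stop on an object; "newtons" is the grip in N (left out, the last holds). Time passes only in rows, so rows that do not move let the fingers close. It gives the time, the measured TCP pose, the force, the opening and the grip force at its end, in the units of the state.
- bot.read_state(): the state, without advancing time (a new reading comes with each control period).
- vision.read_camera(name): name is "scene" or "top" or "wrist"; returns a dict with "image" (480x640x3 uint8, red, green, blue), "depth" (480x640 float32, m along the optical axis (not along the pixel's ray), 0 where there is no reading), "K" (3x3 intrinsics, pixels), "R" (3x3) and "t" (3): a world point X has camera coordinates R X + t. Camera axes: x right, y down, z forward; pixel columns grow to the right and rows downward; lengths in m; the calibration is good to about 2 mm. A picture is of the moment at which its call begins.
- bot.finish_job(): hands the job in; it is judged then, once.
The state is a dict: "time": time; "q": joint angles; "joint_vel": joint speeds; "joint_torque": joint torques, N m; "tool_pos": TCP position; "tcp_rot": TCP orientation; "wrist_force": force on the tool from outside, world axes, zero at the start; "torque": the same for the moment, N m; "width": opening from 0.0 (shut) to 1.0 (fully open); "grip_force": force on a finger pad.
Only numpy, scipy, OpenCV 4.12 (cv2) and the standard library are available. Lean on these libraries where they do the work, as an engineer would, in place of code of your own. Each camera call takes 0.05 s, during which the arm holds its last target. There are 200 camera calls.

## Working session

There is one attempt and no reset: what is moved stays moved. The work goes in short steps, Python scripts to look and compute and a tool call to move; the robot and the scene stay as the last step left them, time stands still between calls to the robot, and variables do not carry over. Pictures are saved under pics/ and viewed, at most 10 in all, crops included, and the job is handed in when it is done.

Besides the shell and the picture viewer there is one more tool, called after "Emit:" as name(argument=value, ...), one argument or row to a line, values as JSON. play_rows: Moves the arm, as the interface text tells. Its arguments: {"type":"object","properties":{"moves":{"type":"array","items":{"type":"array","items":{"type":"array","items":{"type":"number"}}}},"newtons":{"type":"number"}},"required":["moves"]}

```bash
mkdir -p pics; python3 - <<'E'
from workcell import bot, vision
import cv2, numpy as np
for n in ("scene","top"):
    c=vision.read_camera(n); np.savez(n+".npz",**c)
    cv2.imwrite(f"pics/{n}0.png",c["image"][:,:,::-1])
    print(n,c["K"].round(1).tolist(),c["R"].round(3).tolist(),c["t"].round(3).tolist())
print(bot.read_state())
E
```

```text
scene [[602.0, 0.0, 324.3], [0.0, 602.0, 226.9], [0.0, 0.0, 1.0]] [[0.438, 0.899, 0.016], [0.603, -0.28, -0.747], [-0.667, 0.337, -0.665]] [-0.195, -0.266, 1.786]
top [[461.1, 0.0, 313.1], [0.0, 461.1, 244.9], [0.0, 0.0, 1.0]] [[0.009, -1.0, -0.006], [-0.997, -0.009, -0.073], [0.073, 0.007, -0.997]] [-0.036, 0.492, 1.154]
{'time': 0.1, 'q': array([-1.22191421e+00,  2.64695278e-01,  1.60524841e+00, -1.47101333e-06,
        1.27370320e+00, -3.69013278e-02]), 'joint_vel': array([-1.58995243e-04, -2.95125613e-03, -1.09177854e-03, -7.57205156e-05,
        5.95796703e-04,  4.42916844e-04]), 'joint_torque': array([-4.66492529e-04, -5.16709507e+01, -3.68589771e+01, -1.04251756e-04,
        6.30333525e-03, -4.30911200e-06]), 'tool_pos': array([ 0.25376162, -0.62476503,  0.23006883]), 'tcp_rot': array([-3.08133707e+00, -6.01848049e-01,  5.03166579e-04]), 'wrist_force': array([-0.812198  ,  0.70438357, -0.11199271]), 'torque': array([ 0.04042825, -0.00543554,  0.05061792]), 'grip_force': 0.0, 'width': 0.9977274152051943}
```

View pics/top0.png

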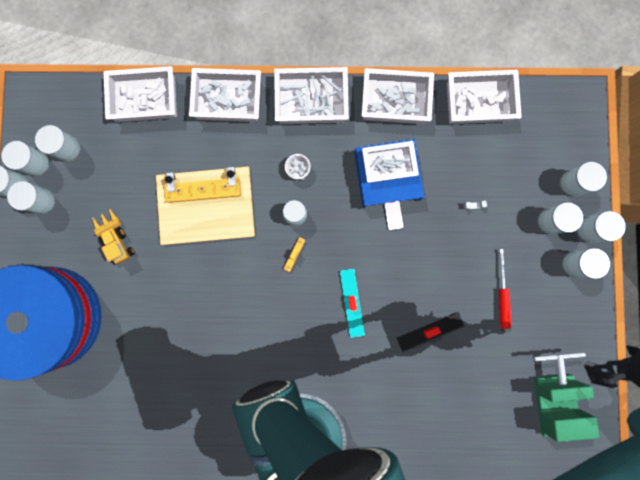

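View pics/scene0.png

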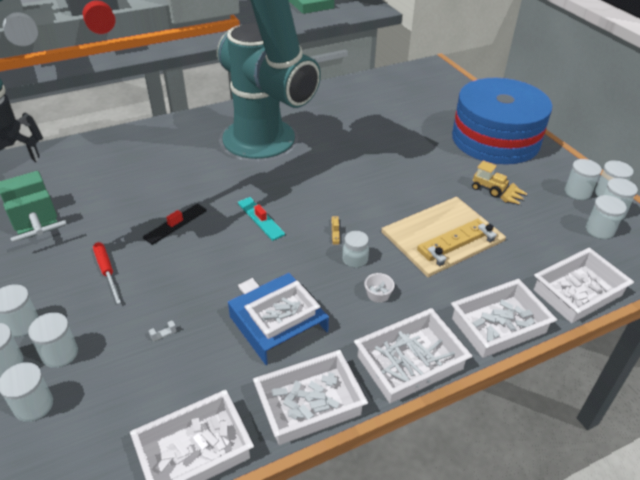

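The top view shows the riser at (390,172) with the straightedge's free end at (394,216), the board at (205,205) with the casting on its far side, the beam at (294,254), the jar at (294,212) and the cup at (297,167). The cyan and black bars are decoys. I'll enlarge for pixel positions.

```bash
cat > h.py <<'E'
import numpy as np, cv2
def ray(c,u,v,z):
    K,R,t=c["K"],c["R"],c["t"]; o=-R.T@t; d=R.T@np.linalg.inv(K)@np.array([u,v,1.])
    return o+d*(z-o[2])/d[2]
E
python3 - <<'E'
import numpy as np,cv2
from h import *
c=np.load("top.npz"); im=c["image"][:,:,::-1]
a=cv2.resize(im[155:255,150:260],None,fx=5,fy=5,interpolation=cv2.INTER_CUBIC)
b=cv2.resize(im[135:235,350:430],None,fx=3,fy=3,interpolation=cv2.INTER_CUBIC)
d=cv2.resize(im[195:280,270:320],None,fx=3,fy=3,interpolation=cv2.INTER_CUBIC)
o=np.zeros((560,800,3),np.uint8); o[:500,:550]=a; o[:300,555:795]=b; o[303:558,555:705]=d
cv2.imwrite("pics/crop.png",o)
hsv=cv2.cvtColor(im,cv2.COLOR_BGR2HSV)
# beam by colour, straightedge free end by brightness
def blob(m,r,name,z):
    k=np.zeros_like(m); x0,x1,y0,y1=r; k[y0:y1,x0:x1]=m[y0:y1,x0:x1]
    p=np.argwhere(k)[:,::-1]; w=np.array([ray(c,u,v,z)[:2] for u,v in p]); 
    rect=cv2.minAreaRect((w*1000).astype(np.float32)); print(name,len(p),rect,cv2.boxPoints(rect).round(0).tolist())
H,S,V=hsv[...,0],hsv[...,1],hsv[...,2]
blob((S>100)&(H>15)&(H<35)&(V>90),(275,315,232,280),"beam",.012)
blob((S<50)&(V>170),(380,408,200,235),"sedge",.008)
blob((S>20)&(H>12)&(H<35)&(V>150),(150,260,160,250),"board",.012)
blob((S>100)&(H>100)&(H<130)&(V>60),(350,430,135,215),"riser",.049)
E
```

```text
beam 274 ((468.9843444824219, 17.422714233398438), (18.327655792236328, 92.4239730834961), 64.14468383789062) [[423.0, 29.0], [507.0, -11.0], [515.0, 6.0], [431.0, 46.0]]
sedge 422 ((571.8428344726562, -238.1051483154297), (70.98853302001953, 40.177818298339844), 9.117313385009766) [[534.0, -224.0], [540.0, -264.0], [610.0, -252.0], [604.0, -213.0]]
board 6477 ((593.7474365234375, 249.1626739501953), (184.95448303222656, 244.7023162841797), 5.706043243408203) [[490.0, 362.0], [514.0, 118.0], [698.0, 137.0], [674.0, 380.0]]
riser 1909 ((673.6693725585938, -218.62442016601562), (155.07598876953125, 157.42298889160156), 8.751174926757812) [[585.0, -153.0], [609.0, -308.0], [762.0, -285.0], [738.0, -129.0]]
```

View pics/crop.png

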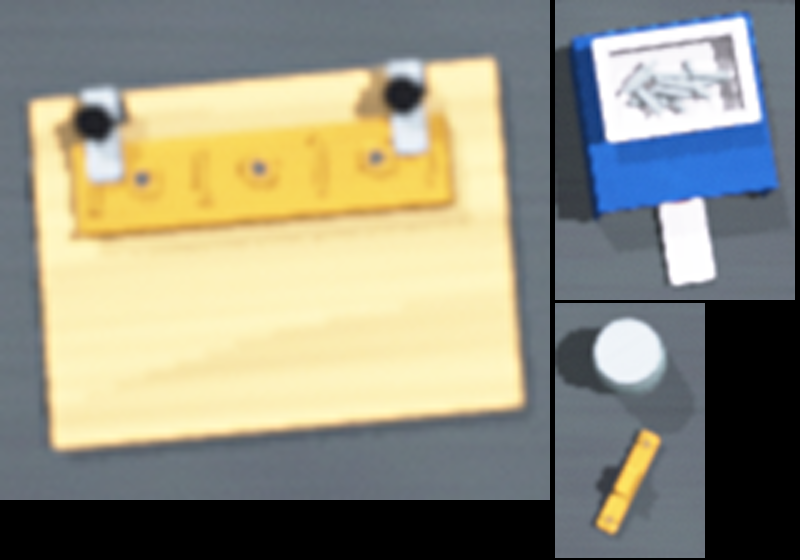

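The crop shows the casting's front foot edge running from about (165.4,202) to (241,195.6) in full-image pixels, the bar's free end centred near (396,229), and the beam and jar clear of each other. I'm moving above the free end now.

Emit:
play_rows(
  moves=[
    [[0, 0, 0.227, 0, 0, 0, 52], [0, 0, 0.227, 0, 0, 0, 52], [0, 0, 0, 0.26, -0.237, 0.05, 52], [0, 0, 0, 0.26, -0.237, 0.05, 52], [0, 0, 0, 0.26, -0.237, 0.05, 52]],
  ],
  newtons=60,
)

```text
time: 0.52
tool_pos: [0.3198, -0.542, 0.2154]
tcp_rot: [-3.131, -0.246, 0.0]
wrist_force: [1.0, 0.3, 0.1]
width: 0.609
grip_force: 0.0
```

Emit:
play_rows(
  moves=[
    [[0, 0, 0, 0.26, -0.237, 0.05, 52], [0, 0, 0, 0.26, -0.237, 0.05, 52], [0, 0, 0, 0.26, -0.237, 0.05, 52], [0, 0, 0, 0.26, -0.237, 0.05, 52], [0, 0, 0, 0.26, -0.237, 0.05, 52]],
  ],
)

```text
time: 0.93
tool_pos: [0.4299, -0.4035, 0.1905]
tcp_rot: [-3.131, -0.249, 0.001]
wrist_force: [-0.5, 0.5, 0.2]
width: 0.608
grip_force: 0.0
```

Emit:
play_rows(
  moves=[
    [[0, 0, 0, 0.26, -0.237, 0.05, 52], [0, 0, 0, 0.26, -0.237, 0.05, 52], [0, 0, 0, 0.26, -0.237, 0.05, 52], [0, 0, 0, 0.26, -0.237, 0.05, 52], [0, 0, 0, 0, 0, 0, 52]],
  ],
)

```text
time: 1.35
tool_pos: [0.5194, -0.2899, 0.1696]
tcp_rot: [-3.127, -0.256, 0.0]
wrist_force: [-0.0, 0.1, -0.4]
width: 0.609
grip_force: 0.0
```

```bash
cat >> h.py <<'E'
from scipy.spatial.transform import Rotation as Ro
def pose(s):
    M=Ro.from_rotvec(s["tcp_rot"]).as_matrix(); return s["tool_pos"],M,np.degrees(np.arctan2(M[1,0],M[0,0]))
def go(s,P,psi):  # turn (scale, tool z) then shift (scale) in the turned tool frame
    p,M,a=pose(s); d=(psi-a+180)%360-180
    c,n=np.cos(np.radians(psi)),np.sin(np.radians(psi))
    T=np.array([[c,n,0],[n,-c,0],[0,0,-1]])
    print("tcp",p.round(4),"psi",a.round(2),"tilt",np.degrees(np.arccos(-M[2,2])).round(2),"turn",round(-np.radians(d)/.5,3),"shift",(T@(np.array(P)-p)/.1).round(3),"F",s["wrist_force"].round(1),"w",round(s["width"]*85.4,1),"t",round(s["time"],2))
def snap(n,f):
    from workcell import vision
    c=vision.read_camera(n); np.savez(f+".npz",**c); cv2.imwrite(f"pics/{f}.png",c["image"][:,:,::-1]); return c
E
python3 - <<'E'
from workcell import bot
from h import *
c=snap("wrist","w1"); print(c["R"].round(2).tolist(),c["t"].round(3).tolist())
go(bot.read_state(),[.562,-.240,.003],9.1)
E
```

```text
[[0.16, -0.99, -0.0], [-0.94, -0.16, 0.31], [-0.3, -0.05, -0.95]] [-0.37, 0.421, 0.465]
tcp [ 0.5181 -0.2921  0.17  ] psi 9.36 tilt 0.14 turn 0.009 shift [ 0.516 -0.445  1.67 ] F [-0.9  0.1 -0.2] w 52.1 t 1.4
```

View pics/w1.png

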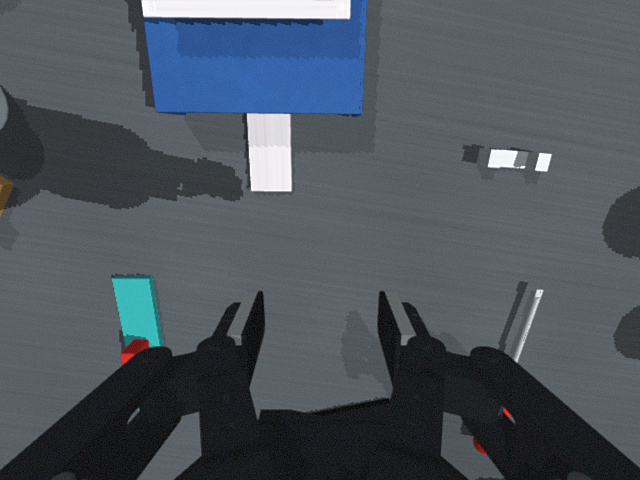

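The wrist view shows the free end with corners (250,192) and (292,192). The bar enters the riser at (247,114) to (291,114), roughly square to the gripper.

```bash
python3 - <<'E'
from workcell import bot
from h import *
c=np.load("w1.npz")
q=[ray(c,*u,.008)[:2] for u in [(250,192),(292,192),(291,114),(247,114)]]
print(np.round(q,4)); m=(q[0]+q[1])/2; k=(q[2]+q[3])/2; e=k-m; print(m,np.degrees(np.arctan2(e[1],e[0])))
print("riser front",ray(c,157,111,.049),ray(c,361,114,.049))
e/=np.linalg.norm(e); P=m+.024*e; print(P); go(bot.read_state(),[*P,.003],9.1)
E
```

```text
[[ 0.5324 -0.2224]
 [ 0.5386 -0.2596]
 [ 0.6037 -0.2497]
 [ 0.5977 -0.2133]]
[ 0.53550405 -0.24101546] 8.312600017803003
riser front [ 0.58882471 -0.15723638  0.049     ] [ 0.61094812 -0.30358032  0.049     ]
[ 0.55925191 -0.23754569]
tcp [ 0.5181 -0.2921  0.17  ] psi 9.36 tilt 0.14 turn 0.009 shift [ 0.493 -0.474  1.67 ] F [-0.9  0.1 -0.2] w 52.1 t 1.4
```

Emit:
play_rows(
  moves=[
    [[0, 0, 0, 0.245, -0.235, 0, 48], [0, 0, 0, 0.245, -0.235, 0.0, 48], [0, 0, 0, 0, 0, 0.36, 48], [0, 0, 0, 0, 0, 0.36, 48], [0, 0, 0, 0, 0, 0.36, 48]],
  ],
)

```text
time: 1.82
tool_pos: [0.5588, -0.2418, 0.0632]
tcp_rot: [3.13, 0.25, 0.003]
wrist_force: [1.8, -0.4, -0.3]
width: 0.563
grip_force: 0.0
```

Emit:
play_rows(
  moves=[
    [[0, 0, 0, 0, 0, 0.3, 48], [0, 0, 0, 0, 0, 0, 48], [0, 0, 0, 0, 0, 0, 48]],
  ],
)

```text
time: 2.07
tool_pos: [0.5556, -0.2409, 0.0312]
tcp_rot: [-3.129, -0.248, 0.008]
wrist_force: [-0.0, 0.0, 0.5]
width: 0.563
grip_force: 0.0
```

```bash
python3 - <<'E'
from workcell import bot
from h import *
go(bot.read_state(),[.5593,-.2375,.003],8.6)
E
```

```text
tcp [ 0.5556 -0.2409  0.0312] psi 9.05 tilt 0.32 turn 0.016 shift [ 0.042 -0.028  0.282] F [-0.   0.   0.5] w 48.0 t 2.07
```

Emit:
play_rows(
  moves=[
    [[0, 0, 0.016, 0, 0, 0, 48], [0, 0, 0, 0.04, -0.028, 0.15, 48], [0, 0, 0, 0, 0, 0.09, 48], [0, 0, 0, 0, 0, 0.04, 48], [0, 0, 0, 0, 0, 0, 48]],
  ],
)

```text
time: 2.48
tool_pos: [0.5615, -0.238, 0.0057]
tcp_rot: [3.133, 0.236, 0.0]
wrist_force: [-0.1, -0.4, -0.6]
width: 0.56
grip_force: 0.0
```

Emit:
play_rows(
  moves=[
    [[0, 0, 0, 0, 0, 0, 20], [0, 0, 0, 0, 0, 0, 20], [0, 0, 0, 0, 0, 0, 20], [0, 0, 0, 0, 0, 0, 20], [0, 0, 0, 0, 0, 0, 20]],
  ],
)

```text
time: 2.9
tool_pos: [0.563, -0.2383, 0.0081]
tcp_rot: [3.131, 0.236, 0.004]
wrist_force: [-2.2, 2.4, 10.1]
width: 0.232
grip_force: 5.1
```

The fingers closed over the top of the bar, so I'll reopen and go lower.

Emit:
play_rows(
  moves=[
    [[0, 0, 0, 0, 0, -0.1, 20], [0, 0, 0, 0, 0, -0.1, 44], [0, 0, 0, 0, 0, 0, 44], [0, 0, 0, 0, 0, 0, 44], [0, 0, 0, 0, 0, 0.13, 44]],
  ],
)

```text
time: 3.32
tool_pos: [0.5641, -0.2389, 0.0149]
tcp_rot: [3.13, 0.236, 0.008]
wrist_force: [1.9, -0.4, 0.8]
width: 0.514
grip_force: 0.0
```

Emit:
play_rows(
  moves=[
    [[0, 0, 0, 0, 0, 0.07, 44], [0, 0, 0, 0, 0, 0.02, 44], [0, 0, 0, 0, 0, 0, 44]],
  ],
)

```text
time: 3.57
tool_pos: [0.5618, -0.238, 0.0057]
tcp_rot: [3.133, 0.236, -0.001]
wrist_force: [-9.2, 4.6, 25.0]
width: 0.522
grip_force: 12.6
```

Emit:
play_rows(
  moves=[
    [[0, 0, 0, 0, 0, 0.03, 44], [0, 0, 0, 0, 0, 0, 44]],
  ],
)

```text
time: 3.73
tool_pos: [0.5619, -0.2383, 0.0055]
tcp_rot: [3.132, 0.236, -0.002]
wrist_force: [-15.0, 7.3, 42.1]
width: 0.516
grip_force: 20.9
```

Emit:
play_rows(
  moves=[
    [[0, 0, 0, 0, 0, 0.02, 44], [0, 0, 0, 0, 0, 0, 44]],
  ],
)

```text
time: 3.9
tool_pos: [0.562, -0.2385, 0.0053]
tcp_rot: [3.132, 0.236, -0.002]
wrist_force: [-19.4, 8.8, 53.1]
width: 0.515
grip_force: 26.3
```

Emit:
play_rows(
  moves=[
    [[0, 0, 0, 0, 0, -0.2, 60], [0, 0, 0, 0, 0, -0.2, 60], [0, 0, 0, 0, 0, 0, 60], [0, 0, 0, 0, 0, 0, 60]],
  ],
)

```text
time: 4.23
tool_pos: [0.5618, -0.2379, 0.0381]
tcp_rot: [3.132, 0.237, 0.001]
wrist_force: [-0.6, 1.0, 0.2]
width: 0.706
grip_force: 0.0
```

```bash
python3 - <<'E'
from workcell import bot
from h import *
go(bot.read_state(),[.5593,-.2375,.003],8.6)
c=snap("wrist","w2")
cv2.imwrite("pics/w2c.png",cv2.resize(c["image"][120:480,120:520,::-1],None,fx=1.6,fy=1.6))
E
```

```text
tcp [ 0.5618 -0.2379  0.0381] psi 8.64 tilt 0.05 turn 0.001 shift [-0.025 -0.007  0.351] F [-0.6  1.   0.2] w 60.3 t 4.23
```

View pics/w2c.png

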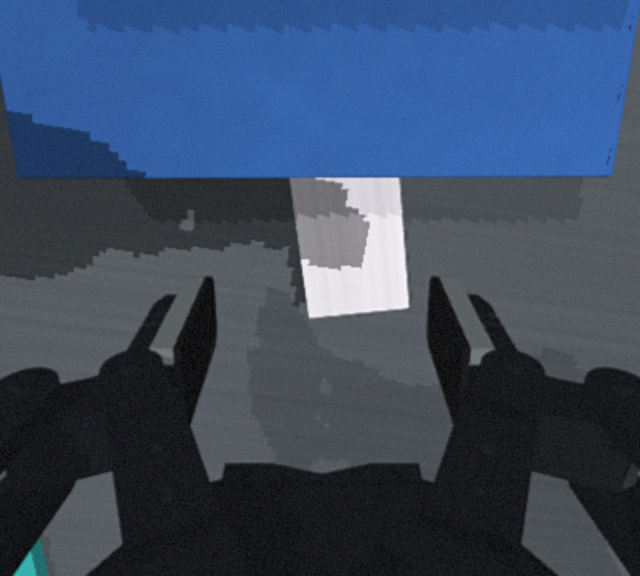

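The bar has yawed slightly and sits right of the jaw centre. Its end corners are at crop (309,318) and (409,307), and it meets the riser at (291,178) and (400,178).

```bash
python3 - <<'E'
from workcell import bot
from h import *
c=np.load("w2.npz")
q=[ray(c,u/1.6+120,v/1.6+120,.008)[:2] for u,v in [(309,318),(409,307),(400,178),(291,178)]]
print(np.round(q,4))
m=(q[0]+q[1])/2
for a,b in((0,3),(1,2)):
    e=q[b]-q[a]; print(np.degrees(np.arctan2(e[1],e[0])))
e=q[0]-q[1]; e=np.array([e[1],-e[0]]); print("end",m,np.degrees(np.arctan2(e[1],e[0])),np.linalg.norm(e))
for psi in (12,13,14):
    d=np.array([np.cos(np.radians(psi)),np.sin(np.radians(psi))]); go(bot.read_state(),[*(m+.024*d),.0],psi)
E
```

```text
[[ 0.5351 -0.2373]
 [ 0.5449 -0.272 ]
 [ 0.5916 -0.2594]
 [ 0.5862 -0.2238]]
14.764909756955088
15.00876157049344
end [ 0.53999667 -0.25460745] 15.779715777333424 0.036057802769058
tcp [ 0.5608 -0.2374  0.0368] psi 8.64 tilt 0.1 turn -0.117 shift [0.001 0.126 0.368] F [-0.3 -0.1 -1. ] w 60.1 t 4.28
tcp [ 0.5608 -0.2374  0.0368] psi 8.64 tilt 0.1 turn -0.152 shift [-0.001  0.121  0.368] F [-0.3 -0.1 -1. ] w 60.1 t 4.28
tcp [ 0.5608 -0.2374  0.0368] psi 8.64 tilt 0.1 turn -0.187 shift [-0.003  0.117  0.368] F [-0.3 -0.1 -1. ] w 60.1 t 4.28
```

```bash
python3 - <<'E'
from workcell import bot
from h import *
go(bot.read_state(),[.565,-.2478,.0],15.1)
E
```

```text
tcp [ 0.5608 -0.2374  0.0368] psi 8.64 tilt 0.1 turn -0.226 shift [0.013 0.112 0.368] F [-0.3 -0.1 -1. ] w 60.1 t 4.28
```

Emit:
play_rows(
  moves=[
    [[0, 0, -0.226, 0, 0, 0, 52], [0, 0, 0, 0.013, 0.112, 0, 52], [0, 0, 0, 0, 0, 0.15, 52], [0, 0, 0, 0, 0, 0.1, 52], [0, 0, 0, 0, 0, 0.05, 52]],
  ],
)

```text
time: 4.7
tool_pos: [0.5636, -0.2476, 0.0048]
tcp_rot: [-3.112, -0.409, 0.007]
wrist_force: [-0.3, 0.3, -0.6]
width: 0.61
grip_force: 0.0
```

Emit:
play_rows(
  moves=[
    [[0, 0, 0, 0, 0, 0.04, 50], [0, 0, 0, 0, 0, 0.03, 50], [0, 0, 0, 0, 0, 0, 50], [0, 0, 0, 0, 0, 0, 50]],
  ],
)

```text
time: 5.03
tool_pos: [0.5658, -0.2481, 0.0012]
tcp_rot: [-3.114, -0.413, 0.0]
wrist_force: [-0.4, 0.3, 0.5]
width: 0.586
grip_force: 0.0
```

```bash
python3 - <<'E'
from workcell import bot
from h import *
s=bot.read_state();go(s,[.565,-.2478,.0],15.1);print(s["torque"].round(2))
E
```

```text
tcp [ 0.5658 -0.2481  0.0012] psi 15.1 tilt 0.01 turn 0.0 shift [-0.007 -0.005  0.012] F [-0.4  0.3  0.5] w 50.1 t 5.03
[-0.01 -0.04  0.06]
```

Now it's free on both sides at z 1 mm, so I can close.

Emit:
play_rows(
  moves=[
    [[0, 0, 0, 0, 0, 0.01, 40], [0, 0, 0, 0, 0, 0, 32], [0, 0, 0, 0, 0, 0, 32], [0, 0, 0, 0, 0, 0, 32], [0, 0, 0, 0, 0, 0, 32]],
  ],
  newtons=50,
)

```text
time: 5.45
tool_pos: [0.5664, -0.2485, 0.0011]
tcp_rot: [3.114, 0.413, 0.002]
wrist_force: [0.0, 0.2, 5.3]
width: 0.402
grip_force: 50.3
```

Emit:
play_rows(
  moves=[
    [[0, 0, 0, -0.1, 0, 0, 32], [0, 0, 0, -0.15, 0, 0, 32], [0, 0, 0, -0.2, 0, 0, 32], [0, 0, 0, -0.2, 0, 0, 32], [0, 0, 0, -0.2, 0, 0, 32]],
  ],
)

```text
time: 5.87
tool_pos: [0.4839, -0.271, 0.0011]
tcp_rot: [3.113, 0.413, 0.004]
wrist_force: [2.4, 0.9, 3.5]
width: 0.401
grip_force: 50.4
```

Emit:
play_rows(
  moves=[
    [[0, 0, 0, -0.2, 0, 0, 32], [0, 0, 0, -0.1, 0, 0, 32], [0, 0, 0, 0, 0, 0, 32], [0, 0, 0, 0, 0, 0, 32]],
  ],
)

```text
time: 6.2
tool_pos: [0.4528, -0.2791, 0.0011]
tcp_rot: [3.114, 0.413, -0.003]
wrist_force: [-5.6, -2.6, 9.3]
width: 0.399
grip_force: 51.0
```

Emit:
play_rows(
  moves=[
    [[0, 0, 0, 0, 0, 0, 50], [0, 0, 0, 0, 0, 0, 52], [0, 0, 0, 0, 0, 0, 52], [0, 0, 0, 0, 0, 0, 52], [0, 0, 0, 0, 0, -0.1, 56]],
  ],
)

```text
time: 6.62
tool_pos: [0.4529, -0.2767, 0.0083]
tcp_rot: [-3.111, -0.413, 0.006]
wrist_force: [0.4, 0.3, -0.9]
width: 0.652
grip_force: 0.0
```

Emit:
play_rows(
  moves=[
    [[0, 0, 0, 0, 0, -0.25, 56], [0, 0, 0, 0, 0, -0.35, 56], [0, 0, 0, 0, 0, -0.35, 56], [0, 0, 0, -0.3, 0, -0.3, 56], [0, 0, 0, -0.2, 0, 0, 56]],
  ],
)

```text
time: 7.03
tool_pos: [0.4106, -0.2942, 0.1426]
tcp_rot: [3.105, 0.415, 0.013]
wrist_force: [1.4, -1.2, 0.5]
width: 0.661
grip_force: 0.0
```

```bash
python3 - <<'E'
from workcell import bot
from h import *
c=snap("wrist","w3")
go(bot.read_state(),[.511,-.262,.1],15.1)
E
```

```text
tcp [ 0.4059 -0.2933  0.1393] psi 15.17 tilt 0.36 turn 0.002 shift [ 1.096 -0.029  0.393] F [-3.6  0.8 -0.9] w 56.0 t 7.08
```

View pics/w3.png

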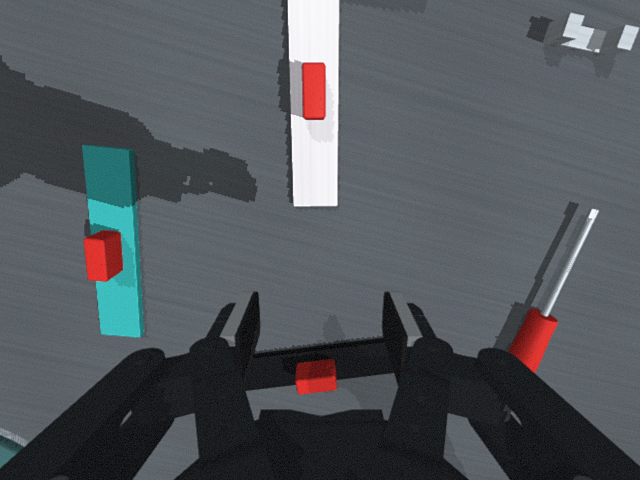

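The bar is out and flat, with its end at (294,206) to (338,206). The red handle's top spans (302,64) to (326,118).

```bash
python3 - <<'E'
from workcell import bot
from h import *
c=np.load("w3.npz")
h=[ray(c,u,v,.034)[:2] for u,v in [(302,64),(325,63),(326,118),(304,119)]]
hc=np.mean(h,0); print("handle",hc,np.round(h,4).tolist())
q=[ray(c,u,v,.008)[:2] for u,v in [(294,206),(338,206),(339,0),(288,0)]]
m=(q[0]+q[1])/2
an=[np.degrees(np.arctan2(*(q[b]-q[a])[::-1])) for a,b in((0,3),(1,2))]
e=h[0]+h[1]-h[2]-h[3]; print("angles",an,np.degrees(np.arctan2(e[1],e[0]))); a=np.radians(np.mean(an)); C=m+.085*np.array([np.cos(a),np.sin(a)])
print("centre by end",C, "w",np.linalg.norm(q[0]-q[1]))
go(bot.read_state(),[*((C+hc)/2),.021],np.degrees(a))
E
```

```text
handle [ 0.50883458 -0.26358679] [[0.5231, -0.2513], [0.5278, -0.2659], [0.4946, -0.2759], [0.4899, -0.2612]]
angles [np.float64(15.584438499456724), np.float64(15.872824271069778)] 16.64983273805455
centre by end [ 0.50898147 -0.26365438] w 0.0364690804375464
tcp [ 0.4059 -0.2933  0.1393] psi 15.17 tilt 0.36 turn -0.02 shift [ 1.072 -0.007  1.183] F [-3.6  0.8 -0.9] w 56.0 t 7.08
```

Emit:
play_rows(
  moves=[
    [[0, 0, -0.02, 0, 0, 0, 40], [0, 0, 0, 0.357, 0, 0, 40], [0, 0, 0, 0.357, 0, 0, 40], [0, 0, 0, 0.357, 0, 0, 40], [0, 0, 0, 0, 0, 0.35, 40]],
  ],
)

```text
time: 7.5
tool_pos: [0.5218, -0.2635, 0.1066]
tcp_rot: [3.103, 0.432, 0.025]
wrist_force: [1.2, -1.4, 0.6]
width: 0.466
grip_force: 0.0
```

Emit:
play_rows(
  moves=[
    [[0, 0, 0, 0, 0, 0.35, 40], [0, 0, 0, 0, 0, 0.1, 40], [0, 0, 0, 0, 0, 0, 40], [0, 0, 0, 0, 0, 0, 40]],
  ],
)

```text
time: 7.83
tool_pos: [0.5094, -0.2614, 0.0538]
tcp_rot: [-3.11, -0.429, 0.004]
wrist_force: [0.1, 0.2, 0.8]
width: 0.47
grip_force: 0.0
```

```bash
python3 - <<'E'
from workcell import bot
from h import *
go(bot.read_state(),[.5089,-.2636,.021],15.8)
E
```

```text
tcp [ 0.5094 -0.2614  0.0538] psi 15.7 tilt 0.17 turn -0.003 shift [-0.011  0.02   0.328] F [0.1 0.2 0.8] w 40.1 t 7.83
```

Emit:
play_rows(
  moves=[
    [[0, 0, 0, -0.011, 0.02, 0.2, 40], [0, 0, 0, 0, 0, 0.12, 40], [0, 0, 0, 0, 0, 0, 40], [0, 0, 0, 0, 0, 0, 10], [0, 0, 0, 0, 0, 0, 10]],
  ],
  newtons=70,
)

```text
time: 8.25
tool_pos: [0.5102, -0.2647, 0.024]
tcp_rot: [3.112, 0.428, 0.002]
wrist_force: [-0.6, 0.4, 0.3]
width: 0.196
grip_force: 1.0
```

Emit:
play_rows(
  moves=[
    [[0, 0, 0, 0, 0, 0, 10], [0, 0, 0, 0, 0, 0, 10], [0, 0, 0, 0, 0, 0, 10], [0, 0, 0, 0, 0, 0, 10]],
  ],
)

```text
time: 8.58
tool_pos: [0.5103, -0.2647, 0.0241]
tcp_rot: [3.111, 0.429, 0.002]
wrist_force: [-1.8, 0.8, 6.4]
width: 0.165
grip_force: 69.6
```

```bash
python3 - <<'E'
from workcell import bot
from h import *
go(bot.read_state(),[.5089,-.2636,.021],15.8)
# casting edge estimates
c=np.load("top.npz")
for z in(.012,.028): print(z,ray(c,165.4,202,z),ray(c,241,195.6,z))
print("board front",ray(c,150+52/5,155+450/5,.012),ray(c,150+525/5,155+405/5,.012))
E
```

```text
tcp [ 0.5103 -0.2647  0.0241] psi 15.69 tilt 0.1 turn -0.004 shift [-0.01  -0.015  0.031] F [-1.8  0.8  6.4] w 14.1 t 8.58
0.012 [0.60065665 0.35041333 0.012     ] [0.61888179 0.15571006 0.012     ]
0.028 [0.59801473 0.34510238 0.028     ] [0.61599165 0.15305094 0.028     ]
board front [0.48944664 0.3596046  0.012     ] [0.51465005 0.11767531 0.012     ]
```

Emit:
play_rows(
  moves=[
    [[0, 0, 0, 0, 0, -0.15, 10], [0, 0, 0, 0, 0, -0.35, 10], [0, 0, 0, 0, 0, -0.35, 10], [0, 0, 0, 0, 0, -0.35, 10], [0, 0, 0, 0, 0, -0.25, 10]],
  ],
)

```text
time: 9.0
tool_pos: [0.5104, -0.2648, 0.1708]
tcp_rot: [3.11, 0.429, 0.004]
wrist_force: [1.0, -0.4, -1.0]
width: 0.164
grip_force: 68.8
```

Emit:
play_rows(
  moves=[
    [[0, 0, 0, 0.063, -0.394, 0, 10], [0, 0, 0, 0.063, -0.394, 0, 10], [0, 0, 0, 0.063, -0.394, 0, 10], [0, 0, 0, 0.063, -0.394, 0, 10], [0, 0, 0, 0.063, -0.394, 0, 10]],
  ],
)

```text
time: 9.42
tool_pos: [0.4858, -0.0646, 0.1675]
tcp_rot: [-3.112, -0.427, -0.0]
wrist_force: [0.9, 0.0, -1.2]
width: 0.161
grip_force: 68.9
```

Emit:
play_rows(
  moves=[
    [[0, 0, 0, 0.063, -0.394, 0, 10], [0, 0, 0, 0.063, -0.394, 0, 10], [0, 0, 0, 0.063, -0.394, 0, 10], [0, 0, 0, 0.063, -0.394, 0, 10], [0, 0, 0, 0.063, -0.394, 0, 10]],
  ],
)

```text
time: 9.83
tool_pos: [0.4628, 0.1338, 0.1676]
tcp_rot: [-3.112, -0.429, -0.001]
wrist_force: [0.9, -0.2, -2.5]
width: 0.162
grip_force: 68.9
```

Emit:
play_rows(
  moves=[
    [[0, 0, 0, 0.063, -0.394, 0, 10], [0, 0, 0, 0.063, -0.394, 0, 10], [0, 0, 0, 0.063, -0.394, 0, 10], [0, 0, 0, 0, 0, 0, 10], [0, 0, 0, 0, 0, 0, 10]],
  ],
)

```text
time: 10.25
tool_pos: [0.4491, 0.2529, 0.1674]
tcp_rot: [3.111, 0.436, -0.001]
wrist_force: [0.2, -0.8, -1.4]
width: 0.162
grip_force: 69.2
```

```bash
python3 - <<'E'
from workcell import bot
from h import *
c=snap("wrist","w4")
go(bot.read_state(),[.55,.245,.16],95.65)
E
```

```text
tcp [0.4493 0.2515 0.1673] psi 15.84 tilt 0.06 turn -2.786 shift [-0.163  0.996  0.073] F [ 0.5 -0.4 -1.9] w 14.1 t 10.3
```

View pics/w4.png

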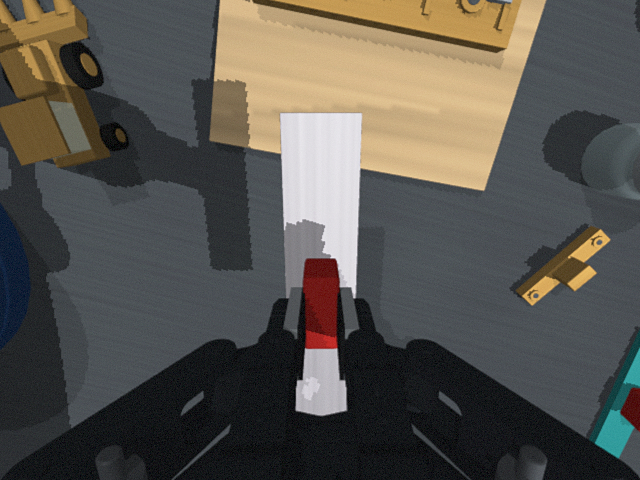

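The held bar is square to the tool. The casting's foot edge runs from about (255,2) to (505,51), the board's front corners are at (210,139) and (486,190), and the beam is at (565,265).

```bash
python3 - <<'E'
from workcell import bot
from h import *
c=np.load("w4.npz")
ang=lambda a,b: np.degrees(np.arctan2(*(a-b)[:2][::-1]))-90
L,Rr=ray(c,255,4,.012),ray(c,505,51,.012); print("edge foot",L,Rr,ang(L,Rr))
F,G=ray(c,210,139,.012),ray(c,486,190,.012); print("front",F,G,ang(F,G),np.linalg.norm(F-G))
a=np.radians(ang(F,G)); x=np.array([np.cos(a),np.sin(a)]); y=np.array([-x[1],x[0]])
print("edge-from-front dist",(L-F)[:2]@x,(Rr-F)[:2]@x)
print("right end y along from right front corner",(Rr-G)[:2]@y)
E0=Rr[:2]+.095*y; print("edge mid",E0)
b=[ray(c,u,v,.0)[:2] for u,v in[(515,289),(602,229)]]
print("beam ends top approx",b)
g=cv2.resize(c["image"][0:75,200:540,::-1],None,fx=2.3,fy=2.3,interpolation=cv2.INTER_CUBIC); cv2.imwrite("pics/w4c.png",g)
E
```

```text
edge foot [0.59611188 0.34680031 0.012     ] [0.61903086 0.15235837 0.012     ] 6.722467338831848
front [0.49039474 0.36173973 0.012     ] [0.51466251 0.12111419 0.012     ] 5.758968874486499 0.2418461831763818
edge-from-front dist 0.10368448879092579 0.10697674813499954
right end y along from right front corner 0.02061376893550279
edge mid [0.6094982  0.24687889]
beam ends top approx [array([0.43058767, 0.04539981]), array([ 0.51043198, -0.00603727])]
```

View pics/w4c.png

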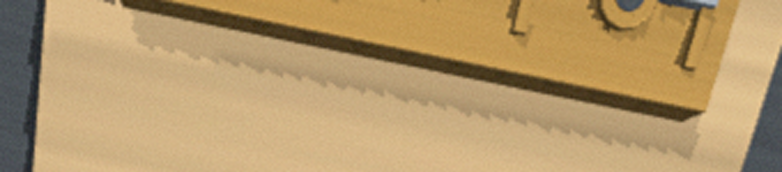

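Emit:
play_rows(
  moves=[
    [[0, 0, -0.2326, 0, 0, 0, 10], [0, 0, -0.2326, 0, 0, 0, 10], [0, 0, -0.2326, 0, 0, 0, 10], [0, 0, -0.2326, 0, 0, 0, 10], [0, 0, -0.2326, 0, 0, 0, 10]],
  ],
)

```text
time: 10.72
tool_pos: [0.4501, 0.249, 0.1674]
tcp_rot: [2.856, 1.307, -0.001]
wrist_force: [0.1, 0.2, -1.0]
width: 0.16
grip_force: 69.2
```

Emit:
play_rows(
  moves=[
    [[0, 0, -0.2326, 0, 0, 0, 10], [0, 0, -0.2326, 0, 0, 0, 10], [0, 0, -0.2326, 0, 0, 0, 10], [0, 0, -0.2326, 0, 0, 0, 10], [0, 0, -0.2326, 0, 0, 0, 10]],
  ],
)

```text
time: 11.13
tool_pos: [0.4501, 0.2489, 0.1674]
tcp_rot: [2.362, 2.071, -0.001]
wrist_force: [-1.2, -0.5, -2.4]
width: 0.163
grip_force: 69.2
```

Emit:
play_rows(
  moves=[
    [[0, 0, -0.2326, 0, 0, 0, 10], [0, 0, -0.2326, 0, 0, 0, 10], [0, 0, 0, 0, 0, 0, 10], [0, 0, 0, 0, 0, 0, 10], [0, 0, 0, 0, 0, 0, 10]],
  ],
)

```text
time: 11.55
tool_pos: [0.4501, 0.2499, 0.1676]
tcp_rot: [2.114, 2.324, -0.001]
wrist_force: [-0.2, -0.9, -1.5]
width: 0.161
grip_force: 69.2
```

```bash
python3 - <<'E'
from workcell import bot
from h import *
s=bot.read_state(); print(s["q"].round(2)); go(s,[.5826,.2464,.038],95.8)
E
```

```text
[ 0.46  0.01  2.01 -0.    1.12  0.36]
tcp [0.4501 0.2499 0.1676] psi 95.4 tilt 0.02 turn -0.014 shift [-0.169  1.315  1.296] F [-0.2 -0.9 -1.5] w 13.7 t 11.55
```

Emit:
play_rows(
  moves=[
    [[0, 0, -0.014, 0, 0, 0, 10], [0, 0, 0, -0.042, 0.329, 0, 10], [0, 0, 0, -0.042, 0.329, 0, 10], [0, 0, 0, -0.042, 0.329, 0, 10], [0, 0, 0, -0.042, 0.328, 0, 10]],
  ],
)

```text
time: 11.97
tool_pos: [0.5838, 0.2479, 0.1677]
tcp_rot: [2.102, 2.335, 0.0]
wrist_force: [0.7, 0.0, -0.9]
width: 0.16
grip_force: 69.2
```

Emit:
play_rows(
  moves=[
    [[0, 0, 0, 0, 0, 0.35, 10], [0, 0, 0, 0, 0, 0.35, 10], [0, 0, 0, 0, 0, 0.35, 10], [0, 0, 0, 0, 0, 0, 10], [0, 0, 0, 0, 0, 0, 10]],
  ],
)

```text
time: 12.38
tool_pos: [0.5798, 0.247, 0.0599]
tcp_rot: [-2.1, -2.332, 0.01]
wrist_force: [-0.6, 0.4, -1.5]
width: 0.159
grip_force: 69.3
```

```bash
python3 - <<'E'
from workcell import bot
from h import *
c=snap("top","t2"); g=cv2.resize(c["image"][150:255,150:300,::-1],None,fx=5,fy=5,interpolation=cv2.INTER_CUBIC); cv2.imwrite("pics/t2c.png",g)
go(bot.read_state(),[.5826,.2464,.038],95.8)
E
```

```text
tcp [0.5823 0.248  0.0628] psi 96.02 tilt 0.07 turn 0.008 shift [-0.016  0.001  0.248] F [ 0.2  0.3 -2.2] w 13.5 t 12.43
```

Emit:
play_rows(
  moves=[
    [[0, 0, 0.005, 0, 0, 0.15, 10], [0, 0, 0, 0, 0, 0.07, 10], [0, 0, 0, 0, 0, 0.03, 10], [0, 0, 0, 0, 0, 0, 10], [0, 0, 0, 0, 0, 0, 10]],
  ],
)

```text
time: 12.85
tool_pos: [0.5832, 0.2484, 0.0392]
tcp_rot: [2.103, 2.332, 0.003]
wrist_force: [-0.4, -0.6, -1.5]
width: 0.162
grip_force: 69.3
```

Emit:
play_rows(
  moves=[
    [[0, 0, 0, 0, 0, 0.015, 10], [0, 0, 0, 0, 0, 0, 10]],
  ],
)

```text
time: 13.02
tool_pos: [0.5829, 0.2483, 0.037]
tcp_rot: [2.104, 2.333, 0.002]
wrist_force: [-0.2, -0.0, -2.6]
width: 0.16
grip_force: 69.3
```

Emit:
play_rows(
  moves=[
    [[0, 0, 0, 0, 0, 0.015, 10], [0, 0, 0, 0, 0.04, 0, 10], [0, 0, 0, 0, 0, 0, 10]],
  ],
)

```text
time: 13.27
tool_pos: [0.5873, 0.2489, 0.0362]
tcp_rot: [2.104, 2.333, 0.002]
wrist_force: [-2.2, -0.8, 4.7]
width: 0.165
grip_force: 70.2
```

Emit:
play_rows(
  moves=[
    [[0, 0, 0, 0, 0.03, 0, 10], [0, 0, 0, 0, 0, 0, 10]],
  ],
)

```text
time: 13.43
tool_pos: [0.5891, 0.2491, 0.0362]
tcp_rot: [-2.104, -2.332, 0.001]
wrist_force: [-5.9, -0.5, 8.2]
width: 0.161
grip_force: 70.7
```

Emit:
play_rows(
  moves=[
    [[0, 0, 0, 0, 0.02, 0, 10], [0, 0, 0, 0, 0, 0, 10]],
  ],
)

```text
time: 13.6
tool_pos: [0.5892, 0.2491, 0.0362]
tcp_rot: [-2.102, -2.33, 0.006]
wrist_force: [-10.2, -1.0, 12.6]
width: 0.159
grip_force: 71.3
```

Emit:
play_rows(
  moves=[
    [[0, 0, 0, 0, 0.02, 0, 10], [0, 0, 0, 0, 0, 0, 10]],
  ],
)

```text
time: 13.77
tool_pos: [0.5894, 0.2491, 0.0363]
tcp_rot: [-2.101, -2.328, 0.011]
wrist_force: [-14.9, -1.2, 17.9]
width: 0.162
grip_force: 71.9
```

Emit:
play_rows(
  moves=[
    [[0, 0, 0, 0, 0.02, 0, 10], [0, 0, 0, 0, 0, 0, 10], [0, 0, 0, 0, -0.03, 0, 22], [0, 0, 0, 0, -0.01, 0, 26], [0, 0, 0, 0, 0, 0, 28]],
  ],
)

```text
time: 14.18
tool_pos: [0.5918, 0.2492, 0.0351]
tcp_rot: [2.103, 2.333, 0.002]
wrist_force: [0.3, 0.3, -0.6]
width: 0.329
grip_force: 0.0
```

Emit:
play_rows(
  moves=[
    [[0, 0, 0, 0, 0, 0, 28], [0, 0, 0, 0, 0, -0.2, 28], [0, 0, 0, 0, 0, -0.35, 28], [0, 0, 0, 0, 0, -0.35, 28], [0, 0, 0, 0, 0, -0.35, 28]],
  ],
)

```text
time: 14.6
tool_pos: [0.5914, 0.2487, 0.1603]
tcp_rot: [-2.104, -2.332, 0.002]
wrist_force: [0.7, 0.4, -0.1]
width: 0.33
grip_force: 0.0
```

Emit:
play_rows(
  moves=[
    [[0, 0, 0, -0.35, 0, 0, 28], [0, 0, 0, -0.35, 0, 0, 28], [0, 0, 0, -0.35, 0, 0, 28], [0, 0, 0, -0.35, 0, 0, 28], [0, 0, 0, -0.3, 0, 0, 28]],
  ],
)

```text
time: 15.02
tool_pos: [0.6095, 0.0777, 0.1599]
tcp_rot: [2.104, 2.332, 0.0]
wrist_force: [0.6, 0.3, -0.3]
width: 0.325
grip_force: 0.0
```

```bash
python3 - <<'E'
from workcell import bot
from h import *
c=snap("wrist","w5"); go(bot.read_state(),[.469,.0174,.1],64.5)
E
```

```text
tcp [0.61   0.0727 0.1598] psi 95.77 tilt 0.26 turn 1.091 shift [-1.106 -1.034  0.598] F [ 0.7 -3.   0.2] w 27.9 t 15.07
```

View pics/w5.png

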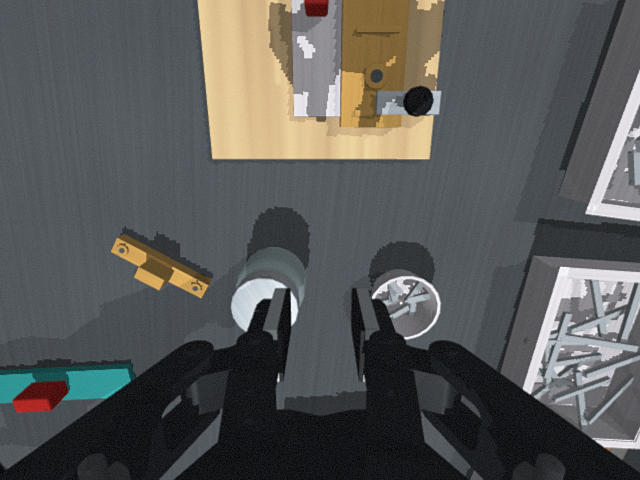

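The straightedge lies flush against the casting, with no visible gap along x≈341. The beam's bar corners are at about (120,234), (211,278), (203,298) and (112,251).

```bash
python3 - <<'E'
from workcell import bot
from h import *
c=np.load("w5.npz")
q=np.array([ray(c,u,v,.012)[:2] for u,v in [(120,234),(211,278),(203,298),(112,251)]])
e=q[0]+q[3]-q[1]-q[2]; C=q.mean(0); an=np.degrees(np.arctan2(e[1],e[0])); print(C,an,np.linalg.norm(e)/2,np.linalg.norm(q[0]-q[3]))
im=c["image"][:,:,::-1]; hsv=cv2.cvtColor(im,cv2.COLOR_BGR2HSV)
s=[ray(c,u,v,.012)[:2] for u,v in[(294,115),(341,115),(292,30),(341,30)]]
for a,b in((0,2),(1,3)): print("sedge side",np.degrees(np.arctan2(*(s[b]-s[a])[::-1])))
w4=np.load("w4.npz"); b=[ray(w4,u,v,.012)[:2] for u,v in[(514,288),(601,228),(610,238),(530,304)]]; print("w4",np.mean(b,0))
go(bot.read_state(),[*C,.1],(an+90)%180)
E
```

```text
[0.46887092 0.02178464] 155.6385312783862 0.08927031460162965 0.019000365896473578
sedge side 96.00086504038087
sedge side 96.97558264783098
w4 [0.46879676 0.02202529]
tcp [0.61   0.0727 0.1598] psi 95.77 tilt 0.26 turn 1.052 shift [-1.046 -1.075  0.598] F [ 0.7 -3.   0.2] w 27.9 t 15.07
```

Emit:
play_rows(
  moves=[
    [[0, 0, 0.2136, 0, 0, 0, 46], [0, 0, 0.2136, 0, 0, 0, 46], [0, 0, 0.2136, 0, 0, 0, 46], [0, 0, 0.2136, 0, 0, 0, 46], [0, 0, 0.2136, 0, 0, 0, 46]],
  ],
)

```text
time: 15.48
tool_pos: [0.6094, 0.0798, 0.1596]
tcp_rot: [2.65, 1.687, 0.0]
wrist_force: [-0.2, 0.7, -0.0]
width: 0.539
grip_force: 0.0
```

Emit:
play_rows(
  moves=[
    [[0, 0, 0, -0.262, -0.268, 0, 46], [0, 0, 0, -0.262, -0.268, 0, 46], [0, 0, 0, -0.262, -0.268, 0, 46], [0, 0, 0, -0.262, -0.268, 0, 46], [0, 0, 0, 0, 0, 0.35, 46]],
  ],
)

```text
time: 15.9
tool_pos: [0.4685, 0.0282, 0.1319]
tcp_rot: [2.639, 1.69, 0.016]
wrist_force: [2.3, 0.5, 1.2]
width: 0.538
grip_force: 0.0
```

Emit:
play_rows(
  moves=[
    [[0, 0, 0, 0, 0, 0.35, 46], [0, 0, 0, 0, 0, 0.25, 46], [0, 0, 0, 0, 0, 0, 46], [0, 0, 0, 0, 0, 0, 46]],
  ],
)

```text
time: 16.23
tool_pos: [0.4666, 0.0294, 0.0637]
tcp_rot: [-2.644, -1.694, 0.005]
wrist_force: [0.2, -0.0, 0.8]
width: 0.542
grip_force: 0.0
```

```bash
python3 - <<'E'
from workcell import bot
from h import *
go(bot.read_state(),[.4688,.0219,.018],65.2)
E
```

```text
tcp [0.4666 0.0294 0.0637] psi 65.3 tilt 0.19 turn 0.004 shift [-0.059  0.052  0.457] F [ 0.2 -0.   0.8] w 46.3 t 16.23
```

Emit:
play_rows(
  moves=[
    [[0, 0, 0, -0.059, 0.052, 0, 44], [0, 0, 0, 0, 0, 0.25, 44], [0, 0, 0, 0, 0, 0.15, 44], [0, 0, 0, 0, 0, 0.05, 44], [0, 0, 0, 0, 0, 0, 44]],
  ],
  newtons=40,
)

```text
time: 16.65
tool_pos: [0.4706, 0.0216, 0.0201]
tcp_rot: [2.645, 1.695, -0.0]
wrist_force: [-0.4, -0.0, -1.4]
width: 0.515
grip_force: 0.0
```

Emit:
play_rows(
  moves=[
    [[0, 0, 0, 0, 0, 0, 16], [0, 0, 0, 0, 0, 0, 16], [0, 0, 0, 0, 0, 0, 16], [0, 0, 0, 0, 0, 0, 16], [0, 0, 0, 0, 0, 0, 16]],
  ],
)

```text
time: 17.07
tool_pos: [0.4718, 0.0219, 0.0215]
tcp_rot: [2.643, 1.694, 0.004]
wrist_force: [-0.0, -1.1, 6.1]
width: 0.266
grip_force: 40.0
```

```bash
python3 - <<'E'
from workcell import bot
from h import *
go(bot.read_state(),[.4688,.0219,.018],65.2)
E
```

```text
tcp [0.4718 0.0219 0.0215] psi 65.32 tilt 0.2 turn 0.004 shift [-0.012 -0.028  0.035] F [-0.  -1.1  6.1] w 22.7 t 17.07
```

Emit:
play_rows(
  moves=[
    [[0, 0, 0, 0, 0, -0.15, 16], [0, 0, 0, 0, 0, -0.35, 16], [0, 0, 0, 0, 0, -0.35, 16], [0, 0, 0, 0, 0, -0.35, 16], [0, 0, 0, 0, 0, 0, 16]],
  ],
)

```text
time: 17.48
tool_pos: [0.4755, 0.022, 0.1476]
tcp_rot: [2.638, 1.691, 0.018]
wrist_force: [1.8, 0.7, -1.1]
width: 0.266
grip_force: 39.8
```

Emit:
play_rows(
  moves=[
    [[0, 0, 0.2308, 0, 0, 0, 16], [0, 0, 0.2308, 0, 0, 0, 16], [0, 0, 0.2308, 0, 0, 0, 16], [0, 0, 0.2308, 0, 0, 0, 16], [0, 0, 0.2308, 0, 0, 0, 16]],
  ],
)

```text
time: 17.9
tool_pos: [0.4695, 0.022, 0.1393]
tcp_rot: [-3.02, -0.864, 0.001]
wrist_force: [1.0, 0.4, -1.4]
width: 0.264
grip_force: 39.8
```

Emit:
play_rows(
  moves=[
    [[0, 0, 0.2308, 0, 0, 0, 16], [0, 0, 0.2308, 0, 0, 0, 16], [0, 0, 0.2308, 0, 0, 0, 16], [0, 0, 0.2308, 0, 0, 0, 16], [0, 0, 0, 0, 0, 0, 16]],
  ],
)

```text
time: 18.32
tool_pos: [0.4695, 0.022, 0.1393]
tcp_rot: [-3.138, -0.155, 0.001]
wrist_force: [-1.1, 0.3, -2.3]
width: 0.262
grip_force: 39.8
```

```bash
python3 - <<'E'
from workcell import bot
from h import *
go(bot.read_state(),[.5516,.2453,.0335],5.8)
E
```

```text
tcp [0.4695 0.022  0.1393] psi 5.65 tilt 0.04 turn -0.005 shift [ 1.042 -2.139  1.058] F [-1.1  0.3 -2.3] w 22.4 t 18.32
```

Emit:
play_rows(
  moves=[
    [[0, 0, -0.005, 0, 0, 0, 16], [0, 0, 0, 0.174, -0.3565, 0, 16], [0, 0, 0, 0.174, -0.3565, 0, 16], [0, 0, 0, 0.174, -0.3565, 0, 16], [0, 0, 0, 0.174, -0.3565, 0, 16]],
  ],
)

```text
time: 18.73
tool_pos: [0.5248, 0.1724, 0.1397]
tcp_rot: [3.137, 0.167, 0.0]
wrist_force: [0.6, -1.1, -2.3]
width: 0.265
grip_force: 39.9
```

Emit:
play_rows(
  moves=[
    [[0, 0, 0, 0.174, -0.3565, 0, 16], [0, 0, 0, 0.174, -0.3565, 0, 16], [0, 0, 0, 0, 0, 0, 16], [0, 0, 0, 0, 0, 0.35, 16], [0, 0, 0, 0, 0, 0.35, 16]],
  ],
)

```text
time: 19.15
tool_pos: [0.5548, 0.2478, 0.0719]
tcp_rot: [-3.135, -0.171, -0.011]
wrist_force: [0.0, -0.5, -2.8]
width: 0.265
grip_force: 40.1
```

Emit:
play_rows(
  moves=[
    [[0, 0, 0, 0, 0, 0.1, 16], [0, 0, 0, 0, 0, 0, 16], [0, 0, 0, 0, 0, 0, 16]],
  ],
)

```text
time: 19.4
tool_pos: [0.5511, 0.2451, 0.0593]
tcp_rot: [3.137, 0.165, -0.003]
wrist_force: [0.8, -0.4, -1.9]
width: 0.263
grip_force: 40.1
```

```bash
python3 - <<'E'
from workcell import bot
from h import *
go(bot.read_state(),[.5516,.2453,.0335],5.8)
c=snap("wrist","w6")
E
```

```text
tcp [0.5511 0.2451 0.0593] psi 6.0 tilt 0.11 turn 0.007 shift [ 0.005 -0.002  0.258] F [ 0.8 -0.4 -1.9] w 22.5 t 19.4
```

View pics/w6.png

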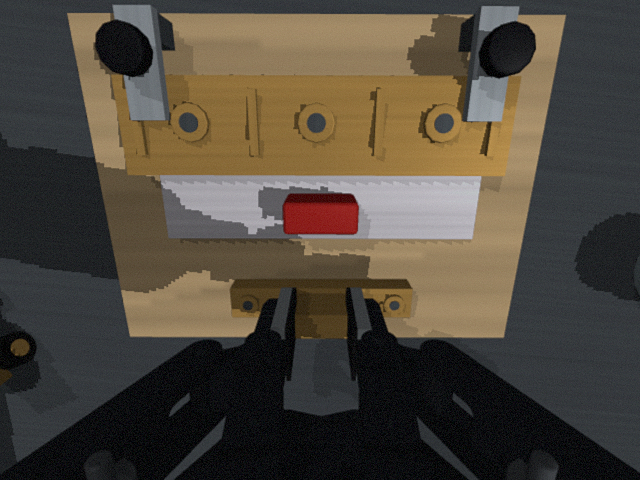

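The straightedge sits flush and centred at (320,207). The beam is held parallel to it, about 10 mm in front. Next I'll lower it and push it flush.

Emit:
play_rows(
  moves=[
    [[0, 0, 0.004, 0, 0, 0.15, 16], [0, 0, 0, 0, 0, 0.06, 16], [0, 0, 0, 0, 0, 0.03, 16], [0, 0, 0, 0, 0, 0, 16], [0, 0, 0, 0, 0, 0, 16]],
  ],
)

```text
time: 19.87
tool_pos: [0.5522, 0.2456, 0.0367]
tcp_rot: [-3.137, -0.16, -0.002]
wrist_force: [0.8, -0.6, -1.2]
width: 0.269
grip_force: 40.1
```

Emit:
play_rows(
  moves=[
    [[0, 0, 0, 0, 0, 0.02, 16], [0, 0, 0, 0, 0, 0, 16], [0, 0, 0, 0.07, 0, 0, 16], [0, 0, 0, 0, 0, 0, 16]],
  ],
)

```text
time: 20.2
tool_pos: [0.5603, 0.2466, 0.0343]
tcp_rot: [-3.137, -0.16, -0.003]
wrist_force: [0.7, 0.1, -1.5]
width: 0.267
grip_force: 40.1
```

Emit:
play_rows(
  moves=[
    [[0, 0, 0, 0.03, 0, 0, 16], [0, 0, 0, 0, 0, 0, 16]],
  ],
)

```text
time: 20.37
tool_pos: [0.5626, 0.2467, 0.034]
tcp_rot: [-3.137, -0.16, -0.001]
wrist_force: [-0.0, -0.8, -1.8]
width: 0.262
grip_force: 40.1
```

Emit:
play_rows(
  moves=[
    [[0, 0, 0, 0.02, 0, 0, 16], [0, 0, 0, 0, 0, 0, 16]],
  ],
)

```text
time: 20.53
tool_pos: [0.564, 0.2468, 0.0338]
tcp_rot: [-3.137, -0.16, -0.0]
wrist_force: [0.1, 0.7, -1.8]
width: 0.266
grip_force: 40.1
```

Emit:
play_rows(
  moves=[
    [[0, 0, 0, 0.015, 0, 0, 16], [0, 0, 0, 0, 0, 0, 16]],
  ],
)

```text
time: 20.7
tool_pos: [0.5653, 0.2469, 0.0337]
tcp_rot: [-3.137, -0.16, -0.0]
wrist_force: [0.6, 0.2, -1.1]
width: 0.262
grip_force: 40.1
```

Emit:
play_rows(
  moves=[
    [[0, 0, 0, 0.015, 0, 0, 16], [0, 0, 0, 0, 0, 0, 16]],
  ],
)

```text
time: 20.87
tool_pos: [0.5669, 0.2471, 0.0338]
tcp_rot: [-3.137, -0.16, -0.0]
wrist_force: [-0.1, -0.9, -1.0]
width: 0.261
grip_force: 40.1
```

Emit:
play_rows(
  moves=[
    [[0, 0, 0, 0.015, 0, 0, 16], [0, 0, 0, 0, 0, 0, 16]],
  ],
)

```text
time: 21.03
tool_pos: [0.5674, 0.2471, 0.0336]
tcp_rot: [3.137, 0.16, -0.003]
wrist_force: [-2.8, -0.8, -0.4]
width: 0.264
grip_force: 40.3
```

Emit:
play_rows(
  moves=[
    [[0, 0, 0, 0.015, 0, 0.006, 16], [0, 0, 0, 0, 0, 0.008, 16], [0, 0, 0, 0.01, 0, 0, 16], [0, 0, 0, 0, 0, 0, 16]],
  ],
)

```text
time: 21.37
tool_pos: [0.5679, 0.2472, 0.0336]
tcp_rot: [3.137, 0.16, -0.01]
wrist_force: [-11.7, -1.4, 13.7]
width: 0.262
grip_force: 41.7
```

```bash
python3 - <<'E'
from workcell import bot
from h import *
c=snap("wrist","w7"); go(bot.read_state(),[.5674,.2471,.0335],5.8)
cv2.imwrite("pics/w7c.png",cv2.resize(c["image"][130:380,90:540,::-1],None,fx=1.7,fy=1.7,interpolation=cv2.INTER_CUBIC))
E
```

```text
tcp [0.5679 0.2471 0.0336] psi 5.83 tilt 0.35 turn 0.001 shift [-0.005 -0.     0.001] F [-11.9  -2.1  13.5] w 22.6 t 21.42
```

View pics/w7c.png

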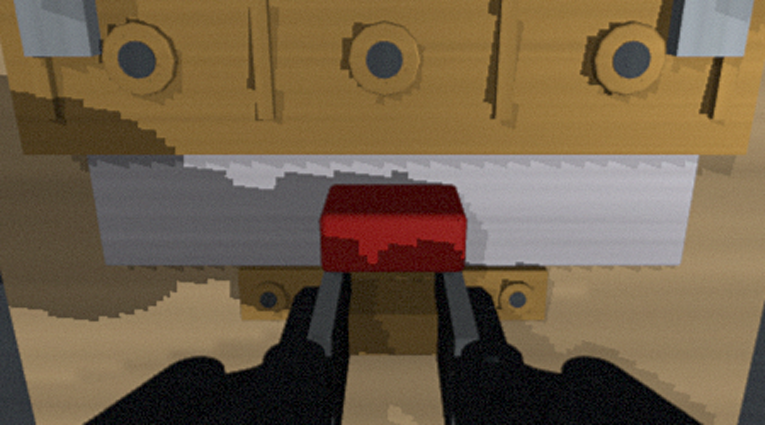

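The beam is flush against the straightedge along crop row 266, and the straightedge is against the casting. I've now viewed 11 pictures, one over the limit of 10, so I won't view any more. Now I'll release and retreat.

Emit:
play_rows(
  moves=[
    [[0, 0, 0, -0.025, 0, -0.01, 16], [0, 0, 0, 0, 0, 0, 30], [0, 0, 0, 0, 0, 0, 36], [0, 0, 0, 0, 0, 0, 36], [0, 0, 0, 0, 0, 0, 36]],
  ],
)

```text
time: 21.83
tool_pos: [0.5688, 0.2473, 0.0335]
tcp_rot: [-3.137, -0.16, -0.002]
wrist_force: [-0.1, 0.3, 0.9]
width: 0.421
grip_force: 0.0
```

Emit:
play_rows(
  moves=[
    [[0, 0, 0, 0, 0, -0.15, 36], [0, 0, 0, 0, 0, -0.3, 36], [0, 0, 0, 0, 0, -0.35, 36], [0, 0, 0, -0.2, 0, -0.3, 36], [0, 0, 0, -0.2, 0, 0, 36]],
  ],
)

```text
time: 22.25
tool_pos: [0.5339, 0.2452, 0.1514]
tcp_rot: [-3.133, -0.158, -0.021]
wrist_force: [0.2, 0.2, 0.8]
width: 0.418
grip_force: 0.0
```

Emit:
play_rows(
  moves=[
    [[0, 0, 0, 0, 0, 0, 36], [0, 0, 0, 0, 0, 0, 36], [0, 0, 0, 0, 0, 0, 36]],
  ],
)

```text
time: 22.5
tool_pos: [0.5284, 0.243, 0.1426]
tcp_rot: [3.137, 0.16, -0.001]
wrist_force: [1.1, -0.5, 0.7]
width: 0.423
grip_force: 0.0
```

```bash
python3 - <<'E'
from workcell import bot
from h import *
c=snap("wrist","w8"); go(bot.read_state(),[.55,.245,.14],5.8)
# check by number: white straightedge and red handle rectangles, beam rows in front
im=c["image"][:,:,::-1]; hsv=cv2.cvtColor(im,cv2.COLOR_BGR2HSV); H,S,V=cv2.split(hsv)
m=((S<45)&(V>70)); 
n,l,st,ce=cv2.connectedComponentsWithStats(m.astype(np.uint8))
for i in range(1,n):
    if st[i,4]>1500: print("white",st[i],ce[i].round())
hue=((S>60)).astype(np.uint8)
for u in (230,250,270,280,380,400,420): # column profile: saturation rows
    print(u,[int(x) for x in S[150:340:6,u]])
E
```

```text
tcp [0.5284 0.2429 0.1422] psi 5.83 tilt 0.07 turn 0.001 shift [0.217 0.001 0.022] F [0.3 0.2 0.1] w 36.0 t 22.55
white [     0      0    640    457 117522] [363. 214.]
white [ 206  129  230   49 9760] [321. 153.]
230 [10, 6, 12, 6, 8, 87, 94, 89, 89, 94, 93, 95, 88, 91, 92, 94, 93, 91, 49, 20, 27, 33, 20, 46, 21, 30, 21, 26, 26, 32, 34, 69]
250 [7, 7, 10, 8, 13, 87, 94, 93, 95, 88, 89, 95, 92, 93, 94, 92, 90, 92, 54, 33, 23, 20, 35, 32, 31, 35, 109, 55, 188, 61, 35, 102]
270 [10, 7, 9, 7, 13, 153, 149, 144, 142, 95, 92, 90, 88, 90, 90, 93, 89, 92, 47, 26, 21, 25, 28, 25, 24, 28, 13, 16, 51, 21, 255, 136]
280 [8, 8, 7, 9, 10, 146, 146, 150, 147, 93, 93, 90, 89, 95, 93, 96, 91, 90, 53, 24, 28, 29, 32, 46, 136, 255, 255, 255, 255, 223, 60, 23]
380 [6, 9, 8, 8, 8, 100, 95, 89, 87, 94, 94, 94, 95, 91, 90, 92, 93, 91, 46, 41, 17, 37, 34, 30, 23, 27, 23, 20, 9, 10, 13, 18]
400 [3, 6, 9, 11, 7, 93, 92, 90, 90, 92, 95, 94, 94, 93, 93, 91, 92, 93, 50, 28, 23, 26, 33, 29, 25, 33, 32, 28, 40, 20, 39, 104]
420 [5, 7, 8, 9, 5, 92, 90, 92, 93, 92, 91, 94, 95, 92, 91, 91, 89, 92, 50, 20, 28, 27, 24, 39, 22, 29, 30, 38, 26, 30, 25, 28]
```

```bash
python3 - <<'E'
from h import *
c=np.load("w8.npz"); S=cv2.cvtColor(c["image"],cv2.COLOR_RGB2HSV)[...,1].astype(int)
for u in (262,275,290,305,320,335,350,365,374):
    col=S[160:215,u]; b=np.where(col>118)[0]; w=np.where(col<50)[0]
    print(u,"white to",w.max()+160 if len(w) else None,"brass",(b.min()+160,b.max()+160) if len(b) else None)
cas=[(u,int(np.where(S[100:150,u]>110)[0].max()+100)) for u in range(215,430,30)]; wt=[(u,int(np.where(S[110:178,u]<45)[0].min()+110)) for u in range(215,430,30)]
print(cas,wt)
p=[ray(c,*q,.02) for q in((cas[0][0],cas[0][1]),(cas[-1][0],cas[-1][1]))]
E
```

```text
262 white to 177 brass (np.int64(179), np.int64(195))
275 white to 191 brass (np.int64(178), np.int64(198))
290 white to 177 brass (np.int64(178), np.int64(198))
305 white to 177 brass (np.int64(160), np.int64(201))
320 white to 177 brass (np.int64(160), np.int64(201))
335 white to 177 brass (np.int64(160), np.int64(201))
350 white to 177 brass (np.int64(178), np.int64(198))
365 white to 190 brass (np.int64(179), np.int64(198))
374 white to 177 brass (np.int64(178), np.int64(198))
[(215, 127), (245, 127), (275, 127), (305, 149), (335, 149), (365, 127), (395, 127), (425, 127)] [(215, 129), (245, 129), (275, 129), (305, 129), (335, 129), (365, 129), (395, 129), (425, 129)]
```

Brass meets white at rows 177/178 along the whole beam, and the casting meets the bar at rows 127/129, both parallel. I'm handing it in.

```bash
python3 -c "
from workcell import bot
print(bot.finish_job())"
```

```text
the job is handed in; nothing more can be done
None
```

The job is handed in but no verdict came back: the last wrist image shows the straightedge flush and centred on the casting with the beam upright and flush along its other side, and I viewed 11 pictures, one over the limit of 10.

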